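Tap the fermenting jars' vents shut before the rain

TASK

Rain is blowing onto the balcony: shut the vents of the three lidded brown jars by tapping the grey cap on each white lid fully down with closed fingertips, lightly, the smallest jar first, then the middle-sized one, and the largest last. Do not lift, shift or tip any jar, and leave everything else on the table where it is.

Things in the scene. Friction and masses are not known exactly. Their poses are not given: they have to be found in the camera images.
- small_jar: the small one of the three lidded jars: a brown glazed bulging onggi jar, loose on the table, 90 mm across the belly and 80 mm tall, about 0.6 kg, closed by a flat round white plastic lid 86 mm across and 12 mm thick (lid top 92 mm above the table). Origin at the centre of its underside, z up; the vent cap stands on the lid 12 mm from the jar's axis along the jar's own +x.
- small_jar_cap_top (a point): centre of the top face of the vent cap on the small jar's lid. The cap is a grey round mushroom button, 26 mm across, 5 mm thick, on a short dark rubber stem that gives about 1 mm per 3 N under the finger and springs back; fully up its top is 18 mm above the lid (110 mm above the table), fully down 10 mm above the lid. The point moves with the cap.
- small_jar_cap (a joint): how far this cap's stem is pushed down into the lid, in m: 0 fully up, 0.008 fully down against a hard stop; it starts at 0 to 0.0015. A push of about 3 N slides it; no spring: it stays where it is left. A light push is well under 25 N.
- middle_jar: the middle one of the three lidded jars: a brown glazed bulging onggi jar, loose on the table, 114 mm across the belly and 108 mm tall, about 1.0 kg, closed by a flat round white plastic lid 104 mm across and 12 mm thick (lid top 120 mm above the table). Origin at the centre of its underside, z up; the vent cap stands on the lid 18 mm from the jar's axis along the jar's own +x.
- middle_jar_cap_top (a point): centre of the top face of the vent cap on the middle jar's lid. The cap is a grey round mushroom button, 26 mm across, 5 mm thick, on a short dark rubber stem that gives about 1 mm per 3 N under the finger and springs back; fully up its top is 18 mm above the lid (138 mm above the table), fully down 10 mm above the lid. The point moves with the cap.
- middle_jar_cap (a joint): how far this cap's stem is pushed down into the lid, in m: 0 fully up, 0.008 fully down against a hard stop; it starts at 0 to 0.0015. A push of about 3 N slides it; no spring: it stays where it is left. A light push is well under 25 N.
- large_jar: the large one of the three lidded jars: a brown glazed bulging onggi jar, loose on the table, 138 mm across the belly and 136 mm tall, about 1.6 kg, closed by a flat round white plastic lid 122 mm across and 12 mm thick (lid top 148 mm above the table). Origin at the centre of its underside, z up; the vent cap stands on the lid 24 mm from the jar's axis along the jar's own +x.
- large_jar_cap_top (a point): centre of the top face of the vent cap on the large jar's lid. The cap is a grey round mushroom button, 26 mm across, 5 mm thick, on a short dark rubber stem that gives about 1 mm per 3 N under the finger and springs back; fully up its top is 18 mm above the lid (166 mm above the table), fully down 10 mm above the lid. The point moves with the cap.
- large_jar_cap (a joint): how far this cap's stem is pushed down into the lid, in m: 0 fully up, 0.008 fully down against a hard stop; it starts at 0 to 0.0015. A push of about 3 N slides it; no spring: it stays where it is left. A light push is well under 25 N.
- empty_jar: bystander, loose, to be left alone: an empty open brown onggi jar without a lid, 96 mm across, 100 mm tall. Origin at the underside, near the middle.
- plain_lid: bystander, loose, to be left alone: a spare white plastic lid 100 mm across, 12 mm thick, with a fixed centre knob 24 mm across and no vent cap (top at 26 mm). Origin at the underside, near the middle.
- tongs: bystander, loose, to be left alone: a pair of steel tongs lying flat, about 220 mm long, 60 mm wide, 7 mm thick, along its own x. Origin at the underside, near the middle.
- mat_holder: bystander, loose, to be left alone: a bamboo stand 220 by 80 mm, 85 mm tall, with a rolled bamboo mat lying in it along its own x. Origin at the underside, near the middle.
- spoon: bystander, loose, to be left alone: a wooden spoon 200 mm long, lying along its own x. Origin at the underside, near the middle.
- stone: bystander, loose, to be left alone: a grey pressing stone 72 mm across, 33 mm tall. Origin at the underside, near the middle.
- bowl: bystander, loose, to be left alone: a white bowl 100 mm across, 45 mm tall. Origin at the underside, near the middle.

How it is judged:
On the way, in this order (a step that is already met when the one before it is completed fails the run):
1. the small jar's cap is down, the other two still up (value of joint small_jar_cap above 0.006 m and value of joint each of middle_jar_cap, large_jar_cap below 0.004 m), for 0.1 s.
2. the middle jar's cap is down too, the large jar's still up (value of joint each of small_jar_cap, middle_jar_cap above 0.006 m and value of joint large_jar_cap below 0.004 m), for 0.1 s.
3. the large jar's cap is down as well (value of joint each of small_jar_cap, middle_jar_cap, large_jar_cap above 0.006 m), for 0.1 s.
At the end, for the whole second after the job is handed in: All three caps are pressed more than 6 mm of their 8 mm; each jar is upright (within 0.08 rad), at rest and within 15 mm of where it began; the seven bystanders are within 20 mm of where they began (all of step 3 and distance of each of small_jar, middle_jar, large_jar from where it was at the start of the episode below 0.015 m and angle between each of small_jar, middle_jar, large_jar's own z axis and vertical below 0.08 rad and linear speed of each of small_jar, middle_jar, large_jar below 0.02 m/s and distance of each of empty_jar, plain_lid, tongs, mat_holder, spoon, stone, bowl from where it was at the start of the episode below 0.02 m); the robot touches nothing.
It fails at once if the middle jar's cap is pressed before the small one's is down (value of joint middle_jar_cap above 0.004 m and value of joint small_jar_cap below 0.006 m).
It fails at once if the large jar's cap is pressed before the middle one's is down (value of joint large_jar_cap above 0.004 m and value of joint middle_jar_cap below 0.006 m).
It fails at once if a jar is pushed with more than 25 N (contact force between any of the fingers, the arm and small_jar above 25 N or contact force between any of the fingers, the arm and middle_jar above 25 N or contact force between any of the fingers, the arm and large_jar above 25 N).
It fails at once if a jar is lifted, shifted by more than 15 mm or tipped (distance of any of small_jar, middle_jar, large_jar from where it was at the start of the episode above 0.015 m or angle between any of small_jar, middle_jar, large_jar's own z axis and vertical above 0.12 rad or height (world z) of any of small_jar, middle_jar, large_jar above 0.008 m).
It fails at once if a bystander is moved by more than 20 mm (distance of any of empty_jar, plain_lid, tongs, mat_holder, spoon, stone, bowl from where it was at the start of the episode above 0.02 m).
It also fails if it takes over 48 s, if anything falls off the work surface, if the arm or the gripper's body presses on something with over 40 N, if the wrist force passes 120 N, or if a joint passes its speed limit or range.

ROBOT

A 7-joint arm with a two-finger parallel gripper is mounted at the origin on the work surface. World frame = base frame: x ahead of the robot, y to its left, z up, the work surface at z = 0. Lengths are in m, angles in rad, forces in N, time in s.
With the tool pointing down it reaches from about 0.35 to 0.9 m from the base axis. Payload 8.1 kg.
Tool frame: the origin (TCP) lies midway between the tips of the shut fingers; the grasp point (between the pads) lies 19 mm behind it; z points along the fingers, y is the direction in which the jaws open and shut (so a half turn about z gives the same grasp; the last joint's range is limited). The gripper opens to 92 mm and grips with 3 to 60 N. Pads are 19 mm wide; open, the fingers measure 130 mm over their backs; the gripper's body (75 mm by 190 mm) begins 47 mm behind the grasp point.
Start: joints at [1.19, 0.434, 0.025, 1.573, -0.012, 1.134, -0.075], TCP at [0.171, -0.601, 0.227] pointing down, gripper open.
Joint ranges: [-2.62, 2.62], [-0.44, 2.09], [-1.27, 1.32], [0.08, 2.57], [-1.32, 4.46], [0.12, 2], [-2.74, 2.74]. Speed limits (rad/s): [2.22, 2.22, 3.01, 3.01, 3.14, 3.14, 3.14].

INTERFACE

Orientations are given as a rotation vector (axis times angle).
In Python, from cell import monitor, get_image, get_calibration, workorder, look_for, masks_of gives the robot as it stands.
- The arm moves only by the shell command python3 -m crank 'ROWS' [FORCE]. ROWS is JSON, a list of rows, each a list of 3 entries, a list of its own where there are three numbers: the shift along the tool's x, y, z in cm, then the turn about the tool's z in degrees, then the closure in counts, from 0 (fully open) to 255 (shut). A call has 1 to 5 rows; each row shifts and turns the commanded pose from where the row before left it, along the tool's axes as they then stand; what a row does not reach is not made up. A row lasts 1/10 s, in which the tool goes at most 50 mm and 8.59 degrees, less where a joint would pass 70% of its speed; a pose out of reach is approached as far as the arm can. A call with a gripper value outside its range is refused whole. The fingers move at their own pace and stop on an object; FORCE is the grip in N (left out, the last holds). Time passes only in rows, so rows that do not move let the fingers close. It gives the time, the measured TCP pose, the force and the opening at its end, in the units of the state.
- monitor.observe(): the state, without advancing time (a new reading comes with each control period).
- get_image(name): name is "side" or "top"; returns (picture, depth): 384x512x3 uint8, red, green, blue; 384x512 float32, m along the optical axis (not along the pixel's ray), 0 where there is no reading.
- get_calibration(name): a dict with "fx", "fy", "cx", "cy" (pixels), "R" (3x3) and "t" (3): a world point X has camera coordinates R X + t. Camera axes: x right, y down, z forward; pixel columns grow to the right and rows downward; lengths in m; the calibration is good to about 2 mm. A picture is of the moment at which its call begins. get_calibration takes no time and is no camera call.
- workorder.sign_off(): hands the job in, once; it reports no verdict.
Trained networks look in the newest picture that a camera, given by its name, has taken for a name from the list of things; names that differ only in an ending like _2 or _b are one class to them, and where a whole thing is asked for, a point or a joint stands for the part that bears it (a point fixed in the world has none). Each returns a list of dicts, best first, with "score" (0 to 1); they miss things now and then, are a little off and sometimes report something else, mostly with a low value. They report only what shows in the picture. A call takes as long as a camera call.
- look_for(label, camera): "location" ([x, y, z] in m, in world coordinates, good to about 4 mm: the middle of the surface that is visible of it).
- masks_of(label, camera): "region" (384x512 bool, what is visible of it).
The state is a dict: "clock": time; "joints": joint angles; "dq": joint speeds; "joint_efforts": joint torques, N m; "position": TCP position; "ee_rot": TCP orientation; "force": force on the tool from outside, world axes, zero at the start; "ft_torque": the same for the moment, N m; "width": opening from 0.0 (shut) to 1.0 (fully open).
Only numpy, scipy, OpenCV 4.12 (cv2) and the standard library are available. Lean on these libraries where they do the work, as an engineer would, in place of code of your own. Each camera call takes 0.05 s, during which the arm holds its last target.

## Working session

There is one attempt and no reset: what is moved stays moved. The work goes in short steps, Python scripts to look and compute and a shell command to move; the robot and the scene stay as the last step left them, time stands still between calls to the robot, and variables do not carry over. Pictures are saved under pics/ and viewed, and the job is handed in when it is done.

```bash
ls; mkdir -p pics; python3 - <<'E'
from cell import monitor,get_image,get_calibration,look_for
import cv2,numpy as np
print(monitor.observe())
for c in("top","side"):
    im,d=get_image(c); cv2.imwrite(f"pics/{c}0.png",im[:,:,::-1]); np.save(f"{c}d.npy",d); np.save(f"{c}i.npy",im)
    k=get_calibration(c); print(c,k)
for c in("top","side"):
    for n in("small_jar_cap_top","middle_jar_cap_top","large_jar_cap_top"):
        print(c,n,[(np.round(r["location"],3),round(r["score"],2)) for r in look_for(n,c)][:4])
E
```

```text
pics
{'clock': 0.0, 'joints': array([ 1.19041572,  0.43523467,  0.02495067,  1.5741065 , -0.01156228,
        1.13400498, -0.07509348]), 'dq': array([ 2.48425079e-05,  9.65706166e-04, -1.97542265e-03,  3.92797789e-04,
       -7.01793842e-04, -1.07684994e-03,  9.01133534e-06]), 'joint_efforts': array([-9.65665640e-05, -6.67846799e+01,  9.84764881e-01, -3.14459825e+01,
       -6.04724418e-02,  4.31815325e-02,  1.76308531e-04]), 'position': array([ 0.17119026, -0.60055639,  0.22593384]), 'ee_rot': array([-3.10979950e+00, -4.34676850e-01,  6.13075439e-04]), 'force': array([ 0.28275847, -0.79542989, -0.16834604]), 'ft_torque': array([ 0.01189124, -0.02750347,  0.0055975 ]), 'width': 1.0020095020152533}
top {'fx': 394.922509508353, 'fy': 394.922509508353, 'cx': 261.8095145247587, 'cy': 191.6287851016476, 'R': array([[ 0.02110823, -0.99977243,  0.00308667],
       [-0.99652205, -0.02128833, -0.0805643 ],
       [ 0.08061167, -0.00137537, -0.99674463]]), 't': array([-0.00379092,  0.60878767,  1.23871541])}
side {'fx': 407.4926660100095, 'fy': 407.4926660100095, 'cx': 255.08720385465583, 'cy': 189.68042552684918, 'R': array([[-0.99182664, -0.12732501, -0.00826218],
       [-0.0817473 ,  0.68383713, -0.7250408 ],
       [ 0.09796581, -0.71843937, -0.68865636]]), 't': array([0.57505681, 0.12576135, 1.50531522])}
top small_jar_cap_top [(array([ 0.594, -0.015,  0.105]), 0.61), (array([ 0.553, -0.28 ,  0.136]), 0.59)]
top middle_jar_cap_top [(array([ 0.552, -0.277,  0.132]), 0.4)]
top large_jar_cap_top [(array([0.481, 0.234, 0.164]), 0.52)]
side small_jar_cap_top [(array([0.486, 0.236, 0.166]), 0.62)]
side middle_jar_cap_top [(array([0.579, 0.   , 0.085]), 0.36)]
side large_jar_cap_top []
```

View pics/top0.png

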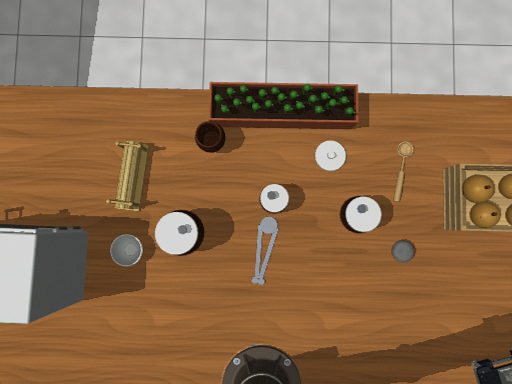

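View pics/side0.png

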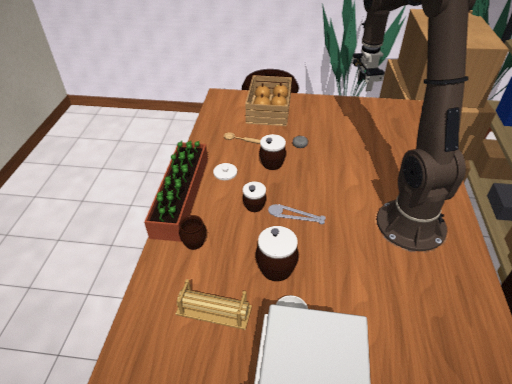

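The top view shows the small jar at about (274,198), the middle one at (363,214) and the large one at (178,232). The caps are the grey dots on their lids. The plain lid is at (330,155), and a tall white box sits at the left edge. Next I'll measure the caps from depth.

```bash
cat > h.py <<'E'
import numpy as np
from cell import get_calibration
def cloud(c,d):
    k=get_calibration(c); v,u=np.mgrid[:d.shape[0],:d.shape[1]]
    P=np.stack([(u-k["cx"])/k["fx"]*d,(v-k["cy"])/k["fy"]*d,d],-1)
    return (P-k["t"])@k["R"]
E
python3 - <<'E'
import numpy as np,cv2
from h import *
J={"small":((.594,-.015),.092),"middle":((.552,-.278),.120),"large":((.483,.235),.148)}
for c in("top","side"):
    d=np.load(c+"d.npy"); im=np.load(c+"i.npy").astype(int); W=cloud(c,d)
    for n,((x,y),zl) in J.items():
        r=np.hypot(W[...,0]-x,W[...,1]-y)
        cap=(r<.05)&(W[...,2]>zl+.011)&(d>0)
        lid=(r<.09)&(abs(W[...,2]-zl)<.008)&(im.min(-1)>150)&(d>0)
        p=W[cap];l=W[lid]
        print(c,n,"cap",cap.sum(),p.mean(0).round(4),np.ptp(p,0).round(3),np.median(p[:,2]).round(4),"lid",lid.sum(),((l.max(0)+l.min(0))/2).round(4),np.ptp(l,0).round(3),np.median(l[:,2]).round(4))
    m=(d>0)
    # heights map
    for nm,(x0,x1,y0,y1) in {"box":(0,.6,.35,.8),"planter":(.7,1,-.3,.3),"mat":(.5,.8,.3,.5),"middle..small":(.45,.7,-.2,-.07)}.items():
        s=(W[...,0]>x0)&(W[...,0]<x1)&(W[...,1]>y0)&(W[...,1]<y1)&m&(W[...,2]>.02)
        if s.sum(): print(nm,W[s].min(0).round(3),W[s].max(0).round(3))
im=cv2.imread("pics/top0.png")
for n,(u,v) in {"s":(274,198),"m":(363,214),"l":(178,232)}.items(): pass
a=[cv2.resize(im[v-32:v+32,u-32:u+32],(260,260),interpolation=cv2.INTER_NEAREST) for u,v in((274,198),(363,214),(178,232))]
ims=cv2.imread("pics/side0.png")
b=[cv2.resize(ims[v-32:v+32,u-32:u+32],(260,260),interpolation=cv2.INTER_NEAREST) for u,v in((255,195),(272,150),(277,245))]
cv2.imwrite("pics/z0.png",np.vstack([np.hstack(a),np.hstack(b)]))
E
```

```text
top small cap 56 [ 0.593  -0.0171  0.1098] [0.024 0.021 0.011] 0.11 lid 519 [ 0.5864 -0.028   0.0921] [0.082 0.079 0.016] 0.0922
top middle cap 64 [ 0.5573 -0.2794  0.1373] [0.023 0.025 0.012] 0.1374 lid 877 [ 0.5415 -0.2905  0.1204] [0.1   0.103 0.015] 0.1205
top large cap 68 [0.4868 0.2319 0.1659] [0.023 0.024 0.012] 0.1662 lid 1287 [0.4763 0.2543 0.148 ] [0.117 0.12  0.013] 0.1479
box [0.252 0.38  0.02 ] [0.6   0.798 0.305]
planter [ 0.723 -0.28   0.02 ] [0.946 0.222 0.157]
mat [0.502 0.302 0.021] [0.758 0.482 0.149]
middle..small [ 0.573 -0.07   0.049] [ 0.573 -0.07   0.049]
side small cap 31 [ 0.592  -0.0126  0.1084] [0.023 0.021 0.01 ] 0.1078 lid 258 [ 0.5859 -0.0228  0.0905] [0.083 0.088 0.013] 0.0906
side middle cap 22 [ 0.5561 -0.2746  0.1358] [0.025 0.033 0.007] 0.1354 lid 283 [ 0.5413 -0.2836  0.1199] [0.101 0.108 0.015] 0.1183
side large cap 48 [0.4854 0.2366 0.1648] [0.025 0.026 0.007] 0.165 lid 905 [0.4746 0.2585 0.147 ] [0.12  0.121 0.014] 0.1472
box [0.251 0.38  0.02 ] [0.6   0.749 0.305]
planter [ 0.723 -0.281  0.02 ] [0.945 0.229 0.155]
mat [0.5  0.3  0.02] [0.759 0.488 0.149]
```

View pics/z0.png

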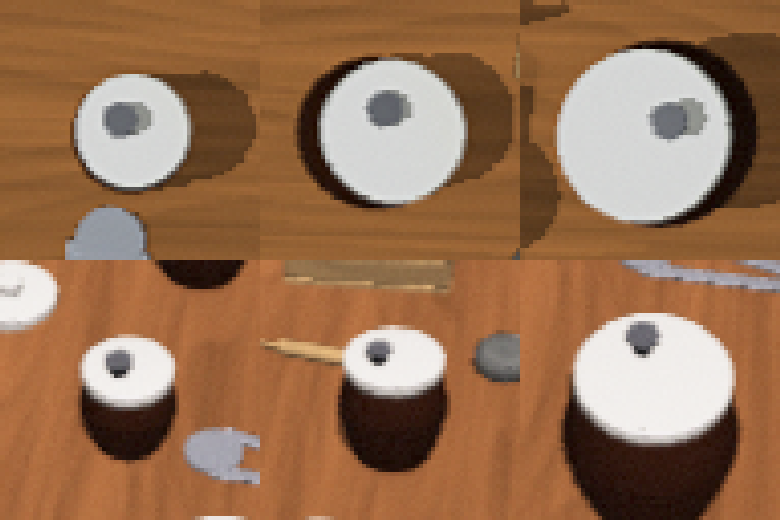

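The caps are at small (0.5925, -0.015, 0.110), middle (0.557, -0.277, 0.138) and large (0.486, 0.234, 0.166). Heights, lid sizes and cap offsets (about 12.8, 19.4 and 24.7 mm from the lid centres) agree with the description. Next I'll compute the tool-frame moves.

```bash
cat >> h.py <<'E'
from scipy.spatial.transform import Rotation as Ro
T={"s":np.array([.5922,-.0155,.110]),"m":np.array([.5565,-.2775,.138]),"l":np.array([.486,.2345,.166])}
def to(p):
    from cell import monitor
    o=monitor.observe(); R=Ro.from_rotvec(o["ee_rot"]).as_matrix()
    print("t",round(o["clock"],2),"pos",o["position"].round(4),"F",o["force"].round(2),"w",round(o["width"],2),"toolx",R[:,0].round(3),"toolz",R[:,2].round(3))
    print("shift cm (tool)",(R.T@(np.array(p)-o["position"])*100).round(2), "err mm",((np.array(p)-o["position"])*1000).round(1))
E
python3 -c "
from h import *
to(T['s']+[0,0,.12])"
```

```text
t 0.4 pos [ 0.1713 -0.601   0.2266] F [0.33 1.15 0.03] w 1.0 toolx [ 0.962  0.274 -0.   ] toolz [-0.  0. -1.]
shift cm (tool) [ 56.53 -44.77  -0.33] err mm [420.9 585.5   3.4]
```

```bash
python3 -m crank '[[[2,-1.5,-2],0,255],[[3,-2.4,0],0,255],[[3,-2.4,0],0,255],[[3,-2.4,0],0,255],[[3,-2.4,0],0,255]]' 10; python3 -c "
from h import *
to(T['s']+[0,0,.12])"
```

```text
clock: 0.9
position: [0.2763, -0.4546, 0.2469]
ee_rot: [3.111, 0.435, 0.0]
force: [0.8, -0.6, -0.5]
width: 0.615
t 0.9 pos [ 0.2763 -0.4546  0.2469] F [ 0.78 -0.55 -0.48] w 0.61 toolx [0.962 0.274 0.   ] toolz [ 0. -0. -1.]
shift cm (tool) [ 42.42 -33.57   1.68] err mm [315.9 439.1 -16.9]
```

```bash
for i in 1; do python3 -m crank '[[[3.5,-2.8,0],0,255],[[3.5,-2.8,0],0,255],[[3.5,-2.8,0],0,255],[[3.5,-2.8,0],0,255],[[3.5,-2.8,0],0,255]]'; done; python3 -c "
from h import *
to(T['s']+[0,0,.12])"
```

```text
clock: 1.4
position: [0.4063, -0.2718, 0.2471]
ee_rot: [3.111, 0.434, 0.001]
force: [0.6, -0.7, -0.1]
width: 0.182
t 1.4 pos [ 0.4063 -0.2718  0.2471] F [ 0.63 -0.71 -0.06] w 0.18 toolx [0.962 0.274 0.   ] toolz [ 0.001 -0.001 -1.   ]
shift cm (tool) [ 24.9  -19.56   1.7 ] err mm [185.9 256.3 -17.1]
```

```bash
python3 -m crank '[[[3.5,-2.8,0],0,255],[[3.5,-2.8,0],0,255],[[3.5,-2.8,0],0,255],[[3.5,-2.8,0],0,255],[[3.5,-2.8,0],0,255]]'; python3 -c "
from h import *
to(T['s']+[0,0,.12])"
```

```text
clock: 1.9
position: [0.5362, -0.0892, 0.2469]
ee_rot: [3.111, 0.434, 0.001]
force: [1.0, -0.2, -0.5]
width: 0.005
t 1.9 pos [ 0.5362 -0.0892  0.2469] F [ 0.97 -0.16 -0.48] w 0.0 toolx [0.962 0.274 0.   ] toolz [ 0. -0. -1.]
shift cm (tool) [ 7.4  -5.55  1.69] err mm [ 56.   73.7 -16.9]
```

```bash
python3 -m crank '[[[3.0,-2.3,0],0,255],[[3.0,-2.3,1],0,255],[[1.4,-0.95,2],0,255],[[0,0,3],0,255],[[0,0,3],0,255]]'; python3 - <<'E'
from h import *
from cell import get_image
import cv2
to(T['s'])
for c in("top","side"):
    im,d=get_image(c); np.save(c+"d1.npy",d)
    u,v=(274,198) if c=="top" else (255,195)
    cv2.imwrite(f"pics/{c}1.png",cv2.resize(im[v-60:v+60,u-60:u+60,::-1],(500,500),interpolation=cv2.INTER_NEAREST))
E
```

```text
clock: 2.4
position: [0.5919, -0.0161, 0.1559]
ee_rot: [-3.111, -0.437, -0.002]
force: [-0.4, -0.0, -0.7]
width: 0.004
t 2.4 pos [ 0.5919 -0.0161  0.1559] F [-0.42 -0.03 -0.65] w 0.0 toolx [0.961 0.276 0.001] toolz [ 0.001  0.    -1.   ]
shift cm (tool) [ 0.04 -0.05  4.59] err mm [  0.3   0.6 -45.9]
```

View pics/side1.png

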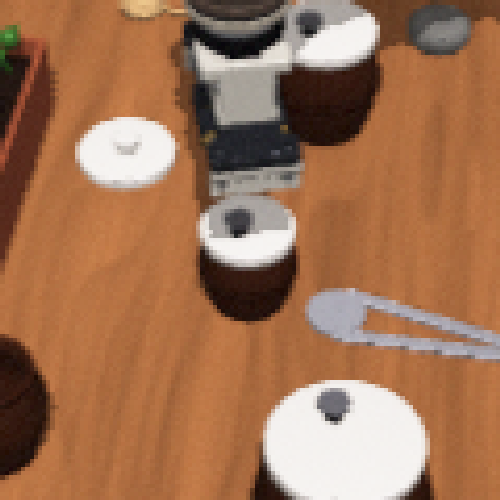

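View pics/top1.png

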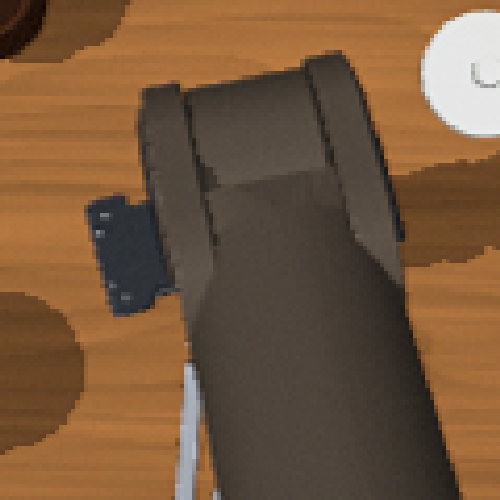

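```bash
python3 - <<'E'
from h import *
for c,u0,v0 in(("side",255,195),("top",274,198)):
    k=get_calibration(c)
    for p in([.5919,-.0161,.1559],[.5919,-.0161,.2219],[.5922,-.0155,.11]):
        q=k["R"]@np.array(p)+k["t"]; u=k["fx"]*q[0]/q[2]+k["cx"]; v=k["fy"]*q[1]/q[2]+k["cy"]
        print(c,p,round(u,1),round(v,1),"zoom",((u-u0+60)*500/120).round(),((v-v0+60)*500/120).round())
d=np.load("sided1.npy");W=cloud("side",d)
g=(abs(W[...,0]-.592)<.1)&(abs(W[...,1]+.016)<.12)&(W[...,2]>.125)&(d>0)
for z in np.arange(.13,.30,.01):
    s=g&(abs(W[...,2]-z)<.005)
    if s.sum(): print(round(z,3),s.sum(),W[s].min(0).round(3),W[s].max(0).round(3))
E
python3 - <<'E'
import cv2
from cell import get_image
im,d=get_image("side")
cv2.imwrite("pics/side2.png",cv2.resize(im[110:220,190:320,::-1],(780,660//1),interpolation=cv2.INTER_CUBIC)[:600])
E
```

```text
side [0.5919, -0.0161, 0.1559] 252.0 176.7 zoom 237.0 174.0
side [0.5919, -0.0161, 0.2219] 251.7 162.6 zoom 236.0 115.0
side [0.5922, -0.0155, 0.11] 252.0 186.1 zoom 238.0 213.0
top [0.5919, -0.0161, 0.1559] 270.6 194.0 zoom 236.0 233.0
top [0.5919, -0.0161, 0.2219] 271.3 192.2 zoom 239.0 226.0
top [0.5922, -0.0155, 0.11] 270.0 195.0 zoom 234.0 238.0
0.21 1 [0.583 0.07  0.214] [0.583 0.07  0.214]
0.22 47 [ 0.53  -0.083  0.216] [0.644 0.079 0.225]
0.23 73 [ 0.53  -0.088  0.225] [0.648 0.079 0.235]
0.24 94 [ 0.53  -0.086  0.235] [0.647 0.081 0.245]
0.25 61 [ 0.53  -0.079  0.245] [0.646 0.085 0.255]
0.26 223 [ 0.53  -0.093  0.255] [0.648 0.087 0.265]
0.27 43 [ 0.554 -0.002  0.265] [0.612 0.041 0.275]
0.28 29 [0.558 0.021 0.275] [0.602 0.039 0.285]
0.29 40 [0.555 0.017 0.285] [0.602 0.039 0.295]
```

View pics/side2.png

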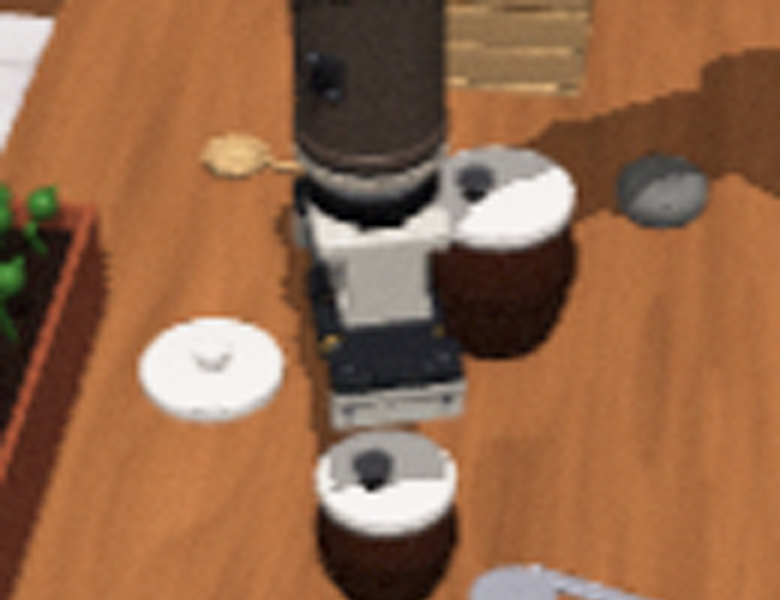

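The tool is over the small jar's cap, and the gripper body hides the fingers in this view. It's correctly placed about 66 mm behind the TCP, so I'm descending gently.

```bash
python3 -m crank '[[[0,0,1.5],0,255],[[0,0,1.3],0,255],[[0,0,1],0,255],[[0,0,0.2],0,255],[[0,0,0],0,255]]'; python3 -m crank '[[[0,0,0.2],0,255],[[0,0,0.2],0,255],[[0,0,0],0,255]]'; python3 -m crank '[[[0,0,0.2],0,255],[[0,0,0],0,255]]'
```

```text
clock: 3.05
position: [0.5914, -0.0171, 0.1168]
ee_rot: [-3.111, -0.435, 0.0]
force: [0.3, -0.4, -0.5]
width: 0.007
clock: 3.35
position: [0.5914, -0.017, 0.1127]
ee_rot: [3.111, 0.435, 0.0]
force: [-0.5, -0.3, -0.5]
width: 0.004
clock: 3.55
position: [0.5913, -0.0171, 0.1105]
ee_rot: [3.111, 0.435, -0.0]
force: [-0.4, -1.7, 0.1]
width: 0.007
```

```bash
for r in 1; do python3 -m crank '[[[0,0,0.2],0,255],[[0,0,0],0,255]]'; python3 -m crank '[[[0,0,0.2],0,255],[[0,0,0],0,255]]';  python3 -m crank '[[[0,0,0.2],0,255],[[0,0,0],0,255]]'; done | grep -E "pos|force"
```

```text
position: [0.5915, -0.017, 0.1087]
force: [-1.3, 0.3, 1.9]
position: [0.5915, -0.017, 0.1066]
force: [0.7, -0.4, 1.6]
position: [0.5915, -0.017, 0.1046]
force: [-0.8, 0.1, 1.8]
```

```bash
(python3 -m crank '[[[0,0,0.2],0,255],[[0,0,0],0,255]]'; python3 -m crank '[[[0,0,0.15],0,255],[[0,0,0],0,255]]';  python3 -m crank '[[[0,0,0.1],0,255],[[0,0,0],0,255]]'; python3 -m crank '[[[0,0,0.1],0,255],[[0,0,0],0,255]]') | grep -E "pos|force"
```

```text
position: [0.5915, -0.017, 0.1025]
force: [1.2, 0.8, 2.0]
position: [0.5915, -0.017, 0.1012]
force: [0.5, 0.4, 3.9]
position: [0.5915, -0.017, 0.1004]
force: [0.4, -0.1, 4.9]
position: [0.5916, -0.017, 0.0996]
force: [-1.4, -0.1, 9.2]
```

The force rose to about 9 N, so the cap is against its hard stop. I'm lifting, moving towards the middle jar, and checking the small cap on the way.

```bash
python3 -m crank '[[[0,0,-1],0,255],[[0,0,-3],0,255],[[0,0,-4.5],0,255],[[-1.5,3.5,-2],0,255],[[-2,4.4,0],0,255]]';python3 -m crank '[[[-2,4.4,0],0,255],[[-2,4.4,0],0,255],[[-1.9,4.4,0],0,255],[[-1,3,0],0,255],[[0,0,0],0,255]]'; python3 - <<'E'
from h import *
from cell import get_image
import cv2
to(T['m'])
for c in("top","side"):
    im,d=get_image(c); W=cloud(c,d)
    cv2.imwrite(f"pics/{c}3.png",im[:,:,::-1])
    for x,y,zl in((.592,-.016,.092),(.486,.2345,.148)):
        r=np.hypot(W[...,0]-x,W[...,1]-y)
        cap=(r<.02)&(W[...,2]>zl+.006)&(W[...,2]<zl+.03)&(d>0)
        lid=(r<.03)&(r>.02)&(abs(W[...,2]-zl)<.006)
        print(c,cap.sum(),W[cap].mean(0).round(4),np.median(W[cap][:,2]).round(4) if cap.sum() else "", "lid", np.median(W[lid][:,2]).round(4) if lid.sum() else "")
E
```

```text
clock: 5.45
position: [0.5816, -0.1005, 0.2083]
ee_rot: [3.11, 0.443, 0.01]
force: [1.4, -1.2, -0.4]
width: 0.008
clock: 5.95
position: [0.5551, -0.284, 0.2039]
ee_rot: [3.111, 0.421, -0.003]
force: [0.6, -1.2, -0.3]
width: 0.004
t 5.95 pos [ 0.5551 -0.284   0.2039] F [ 0.64 -1.2  -0.28] w 0.0 toolx [ 0.964  0.266 -0.002] toolz [-0.002 -0.003 -1.   ]
shift cm (tool) [ 0.33 -0.61  6.59] err mm [  1.4   6.5 -65.9]
top 57 [ 0.5934 -0.0176  0.1026] 0.1024 lid 0.0924
top 68 [0.4868 0.2319 0.166 ] 0.1659 lid 0.148
side 30 [ 0.5912 -0.0131  0.101 ] 0.1008 lid 0.0914
side 49 [0.4855 0.2363 0.1642] 0.1646 lid 0.1475
```

View pics/side3.png

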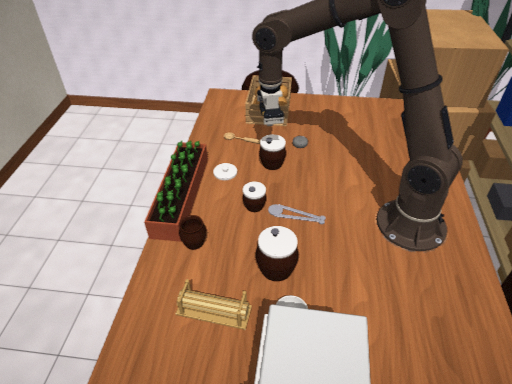

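The small cap is down: its top is about 10 mm above the lid, and the jar hasn't moved. The tool is now near the middle jar, seen at about (272,150).

```bash
python3 -c "
from h import *
to(T['m'])"; python3 -m crank '[[[0.2,-0.5,2],0,255],[[0,0,2],0,255],[[0,0,1],0,255],[[0,0,0],0,255]]';  python3 -c "
from h import *
to(T['m'])"
```

```text
t 6.05 pos [ 0.5568 -0.2778  0.204 ] F [-0.23  0.54 -0.11] w 0.0 toolx [ 0.962  0.272 -0.001] toolz [-0.001  0.001 -1.   ]
shift cm (tool) [-0.02 -0.03  6.6 ] err mm [ -0.3   0.3 -66. ]
clock: 6.45
position: [0.5573, -0.2703, 0.1529]
ee_rot: [-3.109, -0.438, 0.004]
force: [0.4, -0.3, -0.1]
width: 0.006
t 6.45 pos [ 0.5573 -0.2703  0.1529] F [ 0.37 -0.27 -0.1 ] w 0.01 toolx [ 0.961  0.276 -0.002] toolz [-0.003  0.002 -1.   ]
shift cm (tool) [-0.28  0.67  1.49] err mm [ -0.8  -7.2 -14.9]
```

The earlier offset was only a transient that had already settled, so my correction wasn't needed. I'm undoing it before descending.

```bash
python3 -m crank '[[[-0.2,0.5,0],0,255],[[0,0,0],0,255],[[0,0,0],0,255],[[0,0,0],0,255]]';  python3 -c "
from h import *
to(T['m'])"
```

```text
clock: 6.85
position: [0.5577, -0.2775, 0.1548]
ee_rot: [3.111, 0.434, 0.001]
force: [0.0, 0.1, -0.1]
width: 0.004
t 6.85 pos [ 0.5577 -0.2775  0.1548] F [ 0.01  0.12 -0.1 ] w 0.0 toolx [0.962 0.274 0.001] toolz [ 0.001 -0.    -1.   ]
shift cm (tool) [-0.12 -0.03  1.68] err mm [ -1.2  -0.  -16.8]
```

```bash
(python3 -m crank '[[[-0.1,0,0.5],0,255],[[0,0,0.5],0,255],[[0,0,0.3],0,255],[[0,0,0],0,255]]'; python3 -m crank '[[[0,0,0.2],0,255],[[0,0,0.2],0,255],[[0,0,0],0,255]]'; python3 -m crank '[[[0,0,0.2],0,255],[[0,0,0],0,255]]'; python3 -m crank '[[[0,0,0.2],0,255],[[0,0,0],0,255]]') | grep -E "pos|force"
```

```text
position: [0.556, -0.2774, 0.1404]
force: [1.0, 0.8, -0.3]
position: [0.5566, -0.2776, 0.1372]
force: [0.6, -0.3, 1.1]
position: [0.5566, -0.2776, 0.1353]
force: [0.8, 0.7, 1.9]
position: [0.5566, -0.2776, 0.1332]
force: [0.9, 0.3, 2.1]
```

```bash
(python3 -m crank '[[[0,0,0.2],0,255],[[0,0,0],0,255]]'; python3 -m crank '[[[0,0,0.15],0,255],[[0,0,0],0,255]]';  python3 -m crank '[[[0,0,0.15],0,255],[[0,0,0],0,255]]';  python3 -m crank '[[[0,0,0.1],0,255],[[0,0,0],0,255]]') | grep -E "pos|force"
```

```text
position: [0.5566, -0.2776, 0.1311]
force: [0.3, -0.5, 1.6]
position: [0.5566, -0.2776, 0.1296]
force: [1.0, 0.1, 2.3]
position: [0.5566, -0.2776, 0.1284]
force: [0.3, 0.3, 5.1]
position: [0.5567, -0.2776, 0.1277]
force: [-1.5, 1.9, 8.5]
```

That's the hard stop again, at about 8.5 N. I'm lifting and moving to the large jar.

```bash
python3 -m crank '[[[0,0,-1],0,255],[[0,0,-3],0,255],[[0,0,-4],0,255],[[0.5,-3,-2],0,255],[[0.6,-4.3,0],0,255]]';python3 -m crank '[[[0.6,-4.3,0],0,255],[[0.6,-4.3,0],0,255],[[0.6,-4.3,0],0,255],[[0.6,-4.3,0],0,255],[[0.6,-4.3,0],0,255]]'; python3 -m crank '[[[0.6,-4.3,0],0,255],[[0.6,-4.3,0],0,255],[[0.6,-4,0],0,255],[[0.5,-3,0],0,255],[[0,0,0],0,255]]'; python3 -m crank '[[[0,0,0],0,255],[[0,0,0],0,255]]'; python3 - <<'E'
from h import *
from cell import get_image
import cv2
to(T['l'])
for c in("top","side"):
    im,d=get_image(c); W=cloud(c,d)
    cv2.imwrite(f"pics/{c}4.png",im[:,:,::-1])
    for x,y,zl in((.592,-.016,.092),(.557,-.2775,.12),(.486,.2345,.148)):
        r=np.hypot(W[...,0]-x,W[...,1]-y)
        cap=(r<.02)&(W[...,2]>zl+.006)&(W[...,2]<zl+.03)&(d>0)
        lid=(r<.03)&(r>.02)&(abs(W[...,2]-zl)<.006)
        print(c,cap.sum(),W[cap].mean(0).round(4),np.median(W[cap][:,2]).round(4) if cap.sum() else "", "lid", np.median(W[lid][:,2]).round(4) if lid.sum() else "")
E
```

```text
clock: 9.25
position: [0.5482, -0.2066, 0.2305]
ee_rot: [3.109, 0.427, 0.007]
force: [0.6, 1.6, 0.1]
width: 0.002
clock: 9.75
position: [0.516, 0.012, 0.2274]
ee_rot: [3.111, 0.434, -0.001]
force: [0.6, -0.1, -0.7]
width: 0.005
clock: 10.25
position: [0.4946, 0.1721, 0.2276]
ee_rot: [-3.108, -0.445, 0.0]
force: [-0.6, 0.2, 0.2]
width: 0.007
clock: 10.45
position: [0.4964, 0.1655, 0.2271]
ee_rot: [3.111, 0.432, -0.001]
force: [1.0, 0.9, 0.2]
width: 0.004
t 10.45 pos [0.4964 0.1655 0.2271] F [0.97 0.86 0.19] w 0.0 toolx [ 0.962  0.273 -0.001] toolz [-0.    -0.001 -1.   ]
shift cm (tool) [ 0.89 -6.93  6.1 ] err mm [-10.4  69.  -61.1]
top 55 [ 0.5937 -0.017   0.1022] 0.1023 lid 0.092
top 60 [ 0.5579 -0.2797  0.1304] 0.1302 lid 0.1206
top 0 [nan nan nan]  lid 
side 25 [ 0.5917 -0.0135  0.1009] 0.1007 lid 0.0916
side 0 [nan nan nan]  lid 
side 49 [0.4855 0.2367 0.1646] 0.1646 lid 0.1475<stdin>:12: RuntimeWarning: Mean of empty slice.
  ret = um.true_divide(
```

View pics/side4.png

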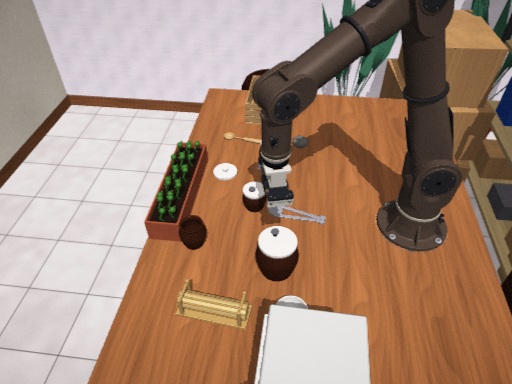

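The middle cap is down, with its top at 130 mm, and the large cap is still up. Its jar is at about (277,255) in the side view. I'm continuing to it.

```bash
python3 -m crank '[[[0.4,-3,0],0,255],[[0.3,-2.4,0.5],0,255],[[0.2,-1.5,1.5],0,255],[[0,0,1.5],0,255],[[0,0,0.5],0,255]]'; python3 -m crank '[[[0,0,0],0,255],[[0,0,0],0,255],[[0,0,0],0,255]]';python3 -c "
from h import *
to(T['l'])"
```

```text
clock: 11.05
position: [0.4855, 0.2347, 0.1858]
ee_rot: [3.11, 0.434, -0.003]
force: [0.7, -0.4, 0.1]
width: 0.006
clock: 11.35
position: [0.4866, 0.2354, 0.188]
ee_rot: [-3.111, -0.433, -0.002]
force: [0.1, -0.3, 0.0]
width: 0.006
t 11.35 pos [0.4866 0.2354 0.188 ] F [ 0.11 -0.31  0.01] w 0.01 toolx [0.962 0.273 0.001] toolz [ 0.001  0.    -1.   ]
shift cm (tool) [-0.09  0.07  2.2 ] err mm [ -0.6  -0.9 -22. ]
```

```bash
(python3 -m crank '[[[0,0,0.7],0,255],[[0,0,0.7],0,255],[[0,0,0.4],0,255],[[0,0,0],0,255]]'; python3 -m crank '[[[0,0,0.2],0,255],[[0,0,0.2],0,255],[[0,0,0],0,255]]'; python3 -m crank '[[[0,0,0.2],0,255],[[0,0,0],0,255]]'; python3 -m crank '[[[0,0,0.2],0,255],[[0,0,0],0,255]]') | grep -E "pos|force"
```

```text
position: [0.4855, 0.2354, 0.1683]
force: [-0.7, -0.1, 0.3]
position: [0.4861, 0.2359, 0.1653]
force: [-0.4, -0.4, 1.8]
position: [0.4862, 0.2359, 0.1633]
force: [-0.5, 0.2, 1.7]
position: [0.4861, 0.2359, 0.1612]
force: [0.4, 1.6, 3.1]
```

```bash
(python3 -m crank '[[[0,0,0.2],0,255],[[0,0,0],0,255]]'; python3 -m crank '[[[0,0,0.15],0,255],[[0,0,0],0,255]]';  python3 -m crank '[[[0,0,0.15],0,255],[[0,0,0],0,255]]';  python3 -m crank '[[[0,0,0.1],0,255],[[0,0,0],0,255]]') | grep -E "pos|force"
```

```text
position: [0.4861, 0.2359, 0.1591]
force: [0.8, 1.0, 1.4]
position: [0.4861, 0.2359, 0.1576]
force: [0.7, 0.9, 2.0]
position: [0.4861, 0.2359, 0.1564]
force: [-0.4, 0.3, 6.1]
position: [0.4862, 0.2359, 0.1556]
force: [-1.5, 0.2, 8.1]
```

Hard stop reached. I'm lifting clear, moving back out of the cameras' view of the jars, and checking all three.

```bash
python3 -m crank '[[[0,0,-1],0,255],[[0,0,-3],0,255],[[0,0,-4],0,255],[[0,3,-2],0,255],[[0,4,0],0,255]]' ;python3 -m crank '[[[-1,4,0],0,255],[[-2,4,0],0,255],[[-2,4,0],0,255],[[0,2,0],0,255],[[0,0,0],0,255]]'; python3 -m crank '[[[0,0,0],0,255],[[0,0,0],0,255],[[0,0,0],0,255]]'; python3 - <<'E'
from h import *
from cell import get_image
import cv2
to(T['l'])
for c in("top","side"):
    im,d=get_image(c); W=cloud(c,d)
    cv2.imwrite(f"pics/{c}5.png",im[:,:,::-1])
    for x,y,zl in((.592,-.016,.092),(.557,-.2775,.12),(.486,.2345,.148)):
        r=np.hypot(W[...,0]-x,W[...,1]-y)
        cap=(r<.02)&(W[...,2]>zl+.006)&(W[...,2]<zl+.03)&(d>0)
        lid=(r<.03)&(r>.02)&(abs(W[...,2]-zl)<.006)
        print(c,cap.sum(),W[cap].mean(0).round(4) if cap.sum() else "",np.median(W[cap][:,2]).round(4) if cap.sum() else "", "lid", np.median(W[lid][:,2]).round(4) if lid.sum() else "")
E
```

```text
clock: 13.75
position: [0.5059, 0.1706, 0.2589]
ee_rot: [-3.108, -0.442, -0.008]
force: [0.3, 0.0, -0.9]
width: 0.005
clock: 14.25
position: [0.4953, 0.0159, 0.2553]
ee_rot: [3.111, 0.425, -0.001]
force: [0.3, 0.9, -0.6]
width: 0.004
clock: 14.55
position: [0.4953, 0.0214, 0.2552]
ee_rot: [-3.111, -0.438, 0.0]
force: [-0.5, 0.1, 0.3]
width: 0.004
t 14.55 pos [0.4953 0.0214 0.2552] F [-0.46  0.09  0.28] w 0.0 toolx [ 0.961  0.276 -0.   ] toolz [-0.  0. -1.]
shift cm (tool) [  4.99 -20.73   8.93] err mm [ -9.3 213.1 -89.2]
top 34 [ 0.5972 -0.0158  0.1032] 0.1031 lid 0.0922
top 56 [ 0.5576 -0.2792  0.1305] 0.1303 lid 0.1205
top 62 [0.4866 0.2326 0.1583] 0.1582 lid 0.1479
side 26 [ 0.5927 -0.0131  0.1011] 0.1011 lid 0.0913
side 0   lid 0.1182
side 41 [0.4858 0.2361 0.157 ] 0.1572 lid 0.1475
```

View pics/top5.png

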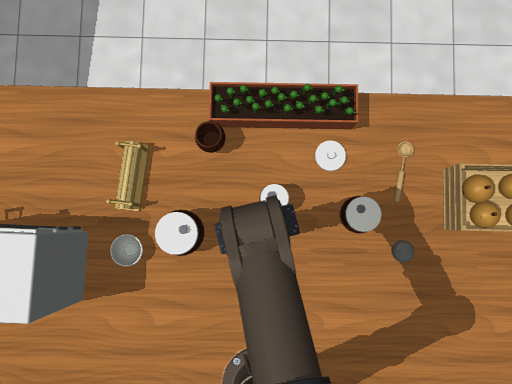

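View pics/side5.png

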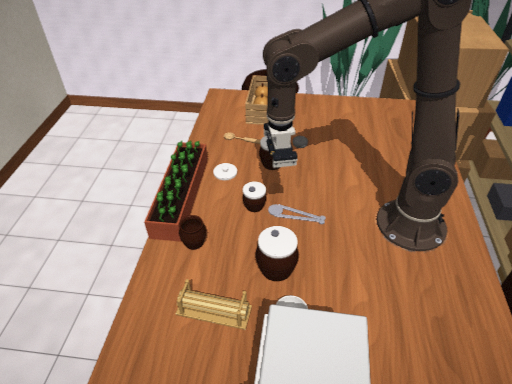

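All three caps are about 10 mm above their lids: small near (274,198), middle (361,210) and large (184,230) in the top view. The jars and the other items are at their original pixels, and the arm is clear with its TCP at 0.255 m. I'm handing in.

```bash
python3 -c "
from cell import workorder
print(workorder.sign_off())"
```

```text
the job is handed in; nothing more can be done
None
```

I pressed all three vent caps down with closed fingertips, in order: small jar, middle jar, then large jar. I handed the job in at about 14.7 s of the 48 s; the sign-off gives no verdict.

- **Force:** each press ended at the hard stop. The highest wrist-force readings, taken at the end of each step, were about 9.2, 8.5 and 8.1 N, against the 25 N limit.
- **Caps:** the top camera's last depth check put the cap tops at about 103, 130 and 158 mm. That is about 10 mm above each lid, which is fully down. The side camera agreed to about 2 mm for the small and large jars.
- **Jars and other items:** the cap and lid positions I measured stayed within a few mm, and the other items look unmoved in the pictures. I didn't measure the other items individually. The gripper was in free air with its tip at z = 0.255 m.
- **Not confirmed:** the gripper body blocked the side camera's view of the middle cap, so that one was only checked from above. The wrist also partly hid the small jar from the top camera.
- **Mid-run slip:** above the middle jar I took a brief swing of the arm for a position error and moved about 5 mm the wrong way. I undid this in free air before descending.

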